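# Load the laser engraver and hold its lid up

### The job

Get the desktop laser engraver ready for focusing: slide the tray with the plywood blank into the slot in the front of the machine, all the way home so that the tray's black front panel closes the slot, with the blank still lying in the tray. Then lift the machine's amber lid, which has a bow handle, and hold it open at 60 degrees from shut, so that a colleague can set the laser head over the blank: the lid has no stay and falls shut, so finish while still holding it there, without letting go. Leave the other things on the bench where they are.

Things in the scene. Friction and masses are not known exactly. Their poses are not given: they have to be found in the camera images.
- laser: Desktop laser engraver, fixed: white wedge-shaped housing 260 wide (y), 190 deep (x), 70 high in front, 133 at the back, sloping amber lid on top; open below, the tray slides on the bench itself. Origin: on the bench, middle of the slot mouth in the front face; x points into the machine, y to its left, z up. A red button 13 deep sits on the front face 114 right of the slot's middle.
- slot (a point): Same point as the machine's origin: bench level, middle of the slot mouth, in the plane of the front face. The slot is 179 wide at the mouth, 42 high, and narrows within 30 to a guide 166 wide between two aluminium rails; the rails' lips stand 150 apart, 4 in over each edge of the tray's base plate, their undersides 10.5 above the bench.
- tray: Loose aluminium tray, 0.3 kg. Origin: underside centre of its base plate (110 in x, 158 in y, 5 thick, rear corners rounded); x points to its rear edge, which enters first, y to its left. Rim 14 high, 138 wide. From x -55 to -63 stands a black front panel 194 wide, 50 high, bigger than the slot. Home, the panel's back meets the machine's front face: origin 55 ahead of the slot point, same yaw.
- tray_grip (a point): On the tray's red upright grip fin (12 thick in y, from the panel at x -63 to x -138, 14 to 58 above the underside): mid-thickness, x -110, 48 above the tray's underside; a good place to pinch the fin from above. Drawn level or eased 1 to 2 up, the tray slides with 1 to 4 N; pressed on the bench it drags harder.
- blank: Plywood label blank 70 x 110 x 6 with two screw holes, lying loose on the tray's bed, long side across the tray. Origin: centre of its underside, 5 above the tray's underside.
- laser_lid (a joint): Opening angle of the lid in rad from shut: 0 shut, grows as the front edge rises, 60 degrees = 1.047, at most 1.4. The hinge runs along the machine's y through lid_hinge. The lid weighs about 0.45 kg, has no stay or spring and falls shut from any angle; raising it takes 2 to 4 N at the handle.
- lid_hinge (a point): Middle of the lid's hinge line: 150 behind the machine's front face, 139 above the bench. When shut the lid slopes down from it towards the front by 24 degrees (0.423 rad).
- lid_handle (a point): Middle of the bar of the steel bow handle on the lid near its front edge. The bar is round, 12 thick, 110 long along the machine's y, its centre 38 above the lid's top face and 135 from the hinge line. Shut, it lies 16 behind the machine's front face and 125 above the bench. It moves on a circle about the hinge line; the bar can turn between the fingers.
- sanding_block: Cork sanding block wrapped in brown paper, 60 x 100 x 31, loose, right of the work; to be left alone.
- tape_measure: Orange and black tape measure, 38 x 88 x 69, loose, left of the engraver; to be left alone.
- hex_bolt: Grey hex bolt with nut, 64 long, 20 wide, lying loose right of the engraver; to be left alone.
- masking_tape: Roll of cream masking tape, 104 across, 24 high, lying loose at the right of the bench; to be left alone.

How it is judged:
By the outcome, as a careful person would: the job done as asked, in the order asked, and still so for the second after the job is handed in, while the arm keeps its last pose, push and grip.
It also fails if it takes over 61 s, if anything falls off the work surface, if the arm or the gripper's body presses on something with over 40 N, if the wrist force passes 120 N, or if a joint passes its speed limit or range.

### The arm

A 6-joint arm with a two-finger parallel gripper is mounted at the origin on a cart in front of the work surface, level with it; the furniture and walls round the work are solid. World frame = base frame: x ahead of the robot, y to its left, z up, the work surface at z = 0. Lengths are in m, angles in rad, forces in N, time in s.
With the tool pointing down it reaches from about 0.35 to 0.875 m from the base axis. Payload 15.5 kg.
Tool frame: the origin (TCP) lies where the fingers leave the gripper's body, on its centre line; the fingertips stand 73 mm ahead of it and the grasp point (between the pads) lies 54 mm ahead of it; z points along the fingers, y is the line along which they close (so a half turn about z gives the same grasp; the last joint's range is limited). The gripper opens to 85 mm and grips with 20 to 120 N. Pads are 22 mm wide; open, the fingers measure 114 mm over their backs; the gripper's body (76 mm by 85 mm) begins 54 mm behind the grasp point. The pads swing forward as they close: fully open they stand 13 mm farther back than shut.
Start: joints at [1.167, 0.494, 1.345, -0, 1.302, -0.096], TCP at [0.189, 0.596, 0.304] pointing down, gripper open.
Joint ranges: [-2.91, 2.91], [-0.82, 2.16], [0.22, 2.67], [-1.22, 4.37], [0.12, 2.79], [-3.08, 3.08]. Speed limits (rad/s): [1.89, 1.89, 2.57, 3.01, 3.01, 3.01].

### API

Orientations are given as a rotation vector (axis times angle).
In Python, from bench import * gives the robot as it stands.
- The arm moves only by the shell command python3 -m handwheel 'ROWS' [OPENING] [FORCE]. ROWS is JSON, a list that holds one entry, the list of rows, each a list of 4 numbers: the shift along the tool's x, y, z in mm, then the turn about the tool's z in degrees. In form: [[[x, y, z, spin], ...]]. A call has exactly 8 rows; each row shifts and turns the commanded pose from where the row before left it, along the tool's axes as they then stand; what a row does not reach is not made up. A row lasts 1/8 s, in which the tool goes at most 62.5 mm and 10.7 degrees, less where a joint would pass 70% of its speed; a pose out of reach is approached as far as the arm can. A call is refused whole if a number of a shift passes 62.5 or a number of a turn 10.7, either way. A call with a gripper value outside its range is refused whole. OPENING is the finger opening in mm, from 0 to 85.4, set as the call begins (- or left out, the last holds). The fingers move at their own pace and stop on an object; FORCE is the grip in N (left out, the last holds). Time passes only in rows, so rows that do not move let the fingers close, or fill a call up. It gives the time, the measured TCP pose, the force, the opening and the grip force at its end, in the units of the state.
- sense(): the state, without advancing time (a new reading comes with each control period).
- grab_frame(name): name is "scene" or "top" or "wrist"; returns a dict with "frame" (480x640x3 uint8, red, green, blue), "depth" (480x640 float32, m along the optical axis (not along the pixel's ray), 0 where there is no reading), "fx", "fy", "cx", "cy" (pixels), "rvec" (rotation vector, rad) and "tvec" (3), from world to camera coordinates, as OpenCV has them. Camera axes: x right, y down, z forward; pixel columns grow to the right and rows downward; lengths in m; the calibration is good to about 2 mm. A picture is of the moment at which its call begins.
- close_job(): hands the job in; it is judged then, once.
The state is a dict: "time": time; "qpos": joint angles; "qvel": joint speeds; "effort": joint torques, N m; "eef_pos": TCP position; "tool_rot": TCP orientation; "contact_force": force on the tool from outside, world axes, zero at the start; "ft_torque": the same for the moment, N m; "opening": opening from 0.0 (shut) to 1.0 (fully open); "grasp_force": force on a finger pad.
Only numpy, scipy, OpenCV 4.12 (cv2) and the standard library are available. Lean on these libraries where they do the work, as an engineer would, in place of code of your own. Each camera call takes 0.05 s, during which the arm holds its last target. There are 200 camera calls.

## Working session

There is one attempt and no reset: what is moved stays moved. The work goes in short steps, Python scripts to look and compute and a shell command to move; the robot and the scene stay as the last step left them, time stands still between calls to the robot, and variables do not carry over. Pictures are saved under pics/ and viewed, at most 10 in all, crops included, and the job is handed in when it is done.

```bash
ls; mkdir -p pics
cat > h.py <<'E'
import numpy as np, cv2
from bench import *
from scipy.spatial.transform import Rotation as R
def snap(n,f):
    g=grab_frame(n); cv2.imwrite('pics/'+f+'.png',g['frame'][:,:,::-1]); np.save('pics/'+f+'.npy',g,allow_pickle=True); return g
def load(f): return np.load('pics/'+f+'.npy',allow_pickle=True).item()
def pt(g,u,v,z=None):
    M=cv2.Rodrigues(np.array(g['rvec'],float))[0]; t=np.array(g['tvec'],float).ravel()
    ray=np.array([(u-g['cx'])/g['fx'],(v-g['cy'])/g['fy'],1.])
    c=-M.T@t; d=M.T@ray
    if z is None:
        p=np.median(g['depth'][int(v)-1:int(v)+2,int(u)-1:int(u)+2]); return c+d*p
    return c+d*(z-c[2])/d[2]
E
python3 - <<'E'
from h import *
snap('top','top0'); snap('scene','scene0'); s=sense(); print(s['time'],s['eef_pos'],s['tool_rot'],s['opening'])
print(R.from_rotvec(s['tool_rot']).as_matrix().round(3))
E
```

```text
pics
0.1 [0.18925379 0.59541849 0.30336009] [-4.81590712e-01 -3.10419436e+00  1.60793728e-03] 0.993699007986135
[[-0.953  0.303 -0.   ]
 [ 0.303  0.953 -0.001]
 [ 0.    -0.001 -1.   ]]
```

View pics/top0.png

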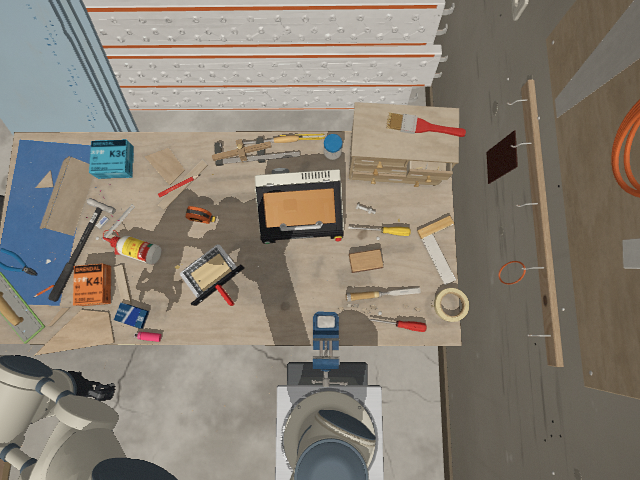

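View pics/scene0.png

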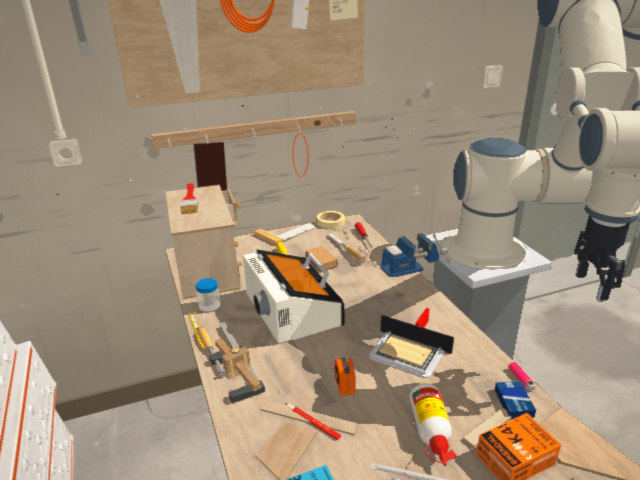

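The top view shows the machine at about (300,208), with its front edge near v=240. The tray is at (211,270) with its red fin end near (230,303). I'll enlarge both.

Run:
```python
from h import *
im=cv2.imread('pics/top0.png')[160:310,170:360]
cv2.imwrite('pics/c1.png',cv2.resize(im,None,fx=4,fy=4,interpolation=cv2.INTER_CUBIC))
g=load('top0')
for u,v in [(211,270),(230,300),(300,250),(300,238),(255,200)]: print(u,v,pt(g,u,v).round(3))
```

```text
211 270 [0.504 0.376 0.008]
230 300 [0.406 0.3   0.055]
300 250 [ 0.571  0.091 -0.   ]
300 238 [0.602 0.089 0.044]
255 200 [ 0.74   0.243 -0.002]
```

View pics/c1.png

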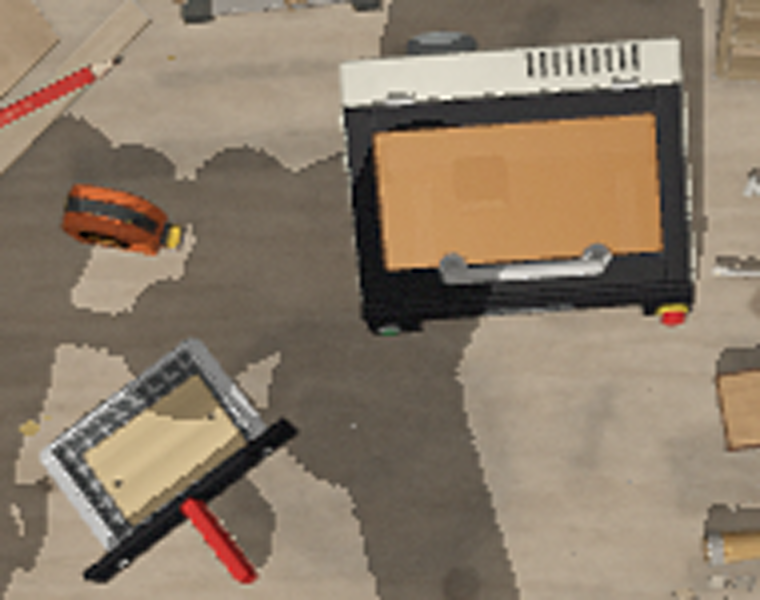

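The crop shows these features (crop px): panel top from (90,575) to (292,427), fin top from (188,503) to (250,578), handle bar from (443,278) to (610,266), and the housing's rear top edge from (341,63) to (680,40).

Run:
```python
from h import *
g=load('top0')
def c(u,v,z): return pt(g,170+(u-1.5)/4,160+(v-1.5)/4,z)
def line(n,a,b,z):
    p,q=c(*a,z),c(*b,z); d=q-p; print(n,p.round(4),q.round(4),'mid',((p+q)/2).round(4),'len',np.linalg.norm(d).round(4),'ang',np.degrees(np.arctan2(d[1],d[0])).round(2))
line('panel',(90,575),(292,427),.05)
line('fin',(250,578),(188,503),.058)
line('bar',(443,278),(610,266),.128)
line('rear',(341,63),(680,40),.133)
line('front',(368,326),(690,304),.07)
# depth-based clouds
vv,uu=np.mgrid[150:320,160:370]
M=cv2.Rodrigues(np.array(g['rvec'],float))[0];t=np.array(g['tvec'],float).ravel()
d=g['depth'][150:320,160:370]
P=(np.stack([(uu-g['cx'])/g['fx']*d,(vv-g['cy'])/g['fy']*d,d],-1)-t)@M
np.save('pics/P.npy',P)
rgb=g['frame'][150:320,160:370].astype(int)
red=(rgb[...,0]>150)&(rgb[...,1]<80)&(P[...,0]<.5)&(P[...,2]>.045)
q=P[red]; m=q.mean(0); w=np.linalg.svd(q[:,:2]-m[:2])[2][0]; print('fin',len(q),m.round(4),np.degrees(np.arctan2(w[1],w[0])), np.ptp((q[:,:2]-m[:2])@w), np.median(q[:,2]))
pan=(rgb.sum(-1)<90)&(P[...,0]<.56)&(P[...,2]>.042)&(P[...,2]<.056)&(P[...,1]>.22)
q=P[pan]; m=q.mean(0); w=np.linalg.svd(q[:,:2]-m[:2])[2][0]; print('panel',len(q),m.round(4),np.degrees(np.arctan2(w[1],w[0])),np.ptp((q[:,:2]-m[:2])@w))
```

```text
panel [0.3961 0.4175 0.05  ] [0.5104 0.2667 0.05  ] mid [0.4533 0.3421 0.05  ] len 0.1893 ang -52.85
fin [0.3938 0.2929 0.058 ] [0.4506 0.343  0.058 ] mid [0.4222 0.3179 0.058 ] len 0.0757 ang 41.39
bar [0.6118 0.1437 0.128 ] [0.621  0.0195 0.128 ] mid [0.6164 0.0816 0.128 ] len 0.1246 ang -85.77
rear [0.7781 0.2242 0.133 ] [ 0.796  -0.0335  0.133 ] mid [0.787  0.0953 0.133 ] len 0.2584 ang -86.02
front [0.5865 0.2069 0.07  ] [ 0.6041 -0.0423  0.07  ] mid [0.5953 0.0823 0.07  ] len 0.2498 ang -85.98
fin 78 [0.4209 0.317  0.0745] 64.91432197672675 0.3478349946580545 0.05733311799898735
panel 83 [0.4625 0.3357 0.0484] 128.96191747239098 0.18993702968818554
```

```bash
cat >> h.py <<'E'
def plan(path,n):
    """path: list of (x,y,z of grasp point, tool-y angle deg); n rows per leg; prints rows"""
    s=sense(); p=np.array(s['eef_pos'])-[0,0,.054]; m=R.from_rotvec(s['tool_rot']).as_matrix()
    a=np.degrees(np.arctan2(m[1,1],m[0,1]))
    print('now',p.round(4),round(a,2),'t',s['time'])
    for (x,y,z,b),k in zip(path,n):
        q0,a0=p.copy(),a; rows=[]
        for i in range(k):
            f=(i+1)/k; t=q0+(np.array([x,y,z])-q0)*f; ta=a0+(b-a0)*f; d=t-p; r=np.radians(a)
            yv=np.array([np.cos(r),np.sin(r)]); xv=np.array([-yv[1],yv[0]])
            rows.append([round(float(v),1) for v in (1e3*d[:2]@xv,1e3*d[:2]@yv,-1e3*d[2],-(ta-a))]); p,a=t,ta
        print(rows)
E
python3 - <<'E'
from h import *
plan([(.4156,.3105,.13,129)],[16])
g=load('top0')
for u,v in [(326,320),(326,313),(326,330),(315,320),(338,320),(326,345)]: print(u,v,pt(g,u,v).round(3))
E
```

```text
now [0.1893 0.5954 0.2494] 72.36 t 0.1
[[-18.9, -12.7, 7.5, -3.5], [-18.1, -13.8, 7.5, -3.5], [-17.2, -14.9, 7.5, -3.5], [-16.2, -15.9, 7.5, -3.5], [-15.2, -16.9, 7.5, -3.5], [-14.1, -17.8, 7.5, -3.5], [-13.0, -18.7, 7.5, -3.5], [-11.8, -19.4, 7.5, -3.5], [-10.6, -20.1, 7.5, -3.5], [-9.3, -20.7, 7.5, -3.5], [-8.0, -21.3, 7.5, -3.5], [-6.7, -21.7, 7.5, -3.5], [-5.4, -22.1, 7.5, -3.5], [-4.0, -22.4, 7.5, -3.5], [-2.6, -22.6, 7.5, -3.5], [-1.2, -22.7, 7.5, -3.5]]
326 320 [0.347 0.008 0.071]
326 313 [0.369 0.007 0.012]
326 330 [0.318 0.008 0.064]
315 320 [0.347 0.041 0.061]
338 320 [ 0.348 -0.03   0.008]
326 345 [0.273 0.008 0.032]
```

```bash
python3 -m handwheel '[[[-18.9,-12.7,7.5,-3.5],[-18.1,-13.8,7.5,-3.5],[-17.2,-14.9,7.5,-3.5],[-16.2,-15.9,7.5,-3.5],[-15.2,-16.9,7.5,-3.5],[-14.1,-17.8,7.5,-3.5],[-13,-18.7,7.5,-3.5],[-11.8,-19.4,7.5,-3.5]]]' 85
python3 -m handwheel '[[[-10.6,-20.1,7.5,-3.5],[-9.3,-20.7,7.5,-3.5],[-8,-21.3,7.5,-3.5],[-6.7,-21.7,7.5,-3.5],[-5.4,-22.1,7.5,-3.5],[-4,-22.4,7.5,-3.5],[-2.6,-22.6,7.5,-3.5],[-1.2,-22.7,7.5,-3.5]]]'
python3 - <<'E'
from h import *
snap('wrist','w1'); plan([],[])
E
```

```text
time: 1.1
eef_pos: [0.3025, 0.4523, 0.2434]
tool_rot: [0.287, -3.128, 0.001]
contact_force: [0.1, 0.8, -0.3]
opening: 0.996
grasp_force: 0.0
time: 2.1
eef_pos: [0.4146, 0.309, 0.1835]
tool_rot: [1.035, -2.966, 0.0]
contact_force: [1.1, 0.9, 0.2]
opening: 0.993
grasp_force: 0.0
now [0.4157 0.3073 0.1287] 128.63 t 2.15
```

View pics/w1.png

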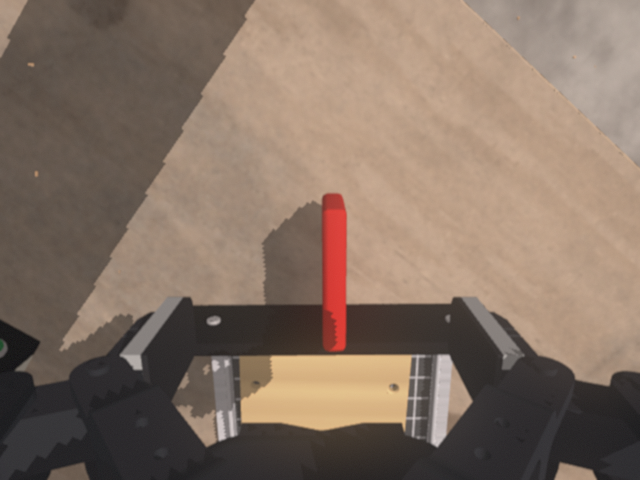

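The wrist view shows the fin's top running from about (334,204) at its end to (334,347) at the panel, parallel to the image columns. Panel top edges lie near v=305–354.

Run:
```python
from h import *
g=load('w1')
a=pt(g,334,205,.058);b=pt(g,334.5,347,.058);print(a,b,np.linalg.norm(b-a),np.degrees(np.arctan2(*(b-a)[1::-1])))
print(pt(g,334,230),pt(g,334,290))
u=(b-a)/np.linalg.norm(b-a); gp=a+.028*u; print('grip',gp)
plan([(gp[0],gp[1],.048,129)],[8])
```

```text
[0.39144482 0.29693008 0.058     ] [0.44893613 0.3437115  0.058     ] 0.07411984459273072 39.135697119143806
[0.40094084 0.30462486 0.05737984] [0.42480988 0.32391119 0.0573816 ]
grip [0.41316312 0.31460253 0.058     ]
now [0.4157 0.3073 0.1287] 128.63 t 2.15
[[-0.3, 0.9, 10.1, -0.0], [-0.3, 0.9, 10.1, -0.0], [-0.3, 0.9, 10.1, -0.0], [-0.3, 0.9, 10.1, -0.0], [-0.3, 0.9, 10.1, -0.0], [-0.3, 0.9, 10.1, -0.0], [-0.3, 0.9, 10.1, -0.0], [-0.3, 0.9, 10.1, -0.0]]
```

```bash
python3 -m handwheel '[[[0,2,10,0],[0,2,10,0],[0,2,10,0],[0,1,10,0],[0,0,10,0],[0,0,10,0],[0,0,10,0],[0,0,10.5,0]]]'
python3 -m handwheel '[[[0,0,0,0],[0,0,0,0],[0,0,0,0],[0,0,0,0],[0,0,0,0],[0,0,0,0],[0,0,-1,0],[0,0,-0.5,0]]]' 0 50
python3 - <<'E'
from h import *
s=sense(); print(s['contact_force'])
# slot (.598,.082) yaw 4; pre-insert grip: 55+110+25=190 before slot
u=np.array([np.cos(np.radians(4)),np.sin(np.radians(4))]); o=np.array([.598,.082])
z=s['eef_pos'][2]-.054; pre=o-.19*u; print(pre)
plan([(.40,.27,z,110),(.405,.17,z,94),(*pre,z,94)],[8,8,8])
E
```

```text
time: 3.15
eef_pos: [0.4099, 0.3151, 0.1027]
tool_rot: [-1.032, 2.967, 0.0]
contact_force: [-0.6, 0.1, -0.4]
opening: 0.998
grasp_force: 0.0
time: 4.15
eef_pos: [0.4096, 0.3151, 0.1048]
tool_rot: [1.032, -2.967, 0.0]
contact_force: [-0.9, -0.2, -4.3]
opening: 0.132
grasp_force: 50.4
[-0.94483505 -0.17163522 -4.31589181]
[0.40846283 0.06874627]
now [0.4096 0.3151 0.0508] 128.37 t 4.15
[[4.4, -3.7, -0.0, 2.3], [4.3, -3.8, -0.0, 2.3], [4.1, -4.0, -0.0, 2.3], [4.0, -4.2, -0.0, 2.3], [3.8, -4.3, -0.0, 2.3], [3.6, -4.5, -0.0, 2.3], [3.4, -4.6, -0.0, 2.3], [3.3, -4.8, -0.0, 2.3]]
[[3.7, -12.0, -0.0, 2.0], [3.3, -12.1, -0.0, 2.0], [2.8, -12.2, -0.0, 2.0], [2.4, -12.3, -0.0, 2.0], [2.0, -12.4, -0.0, 2.0], [1.6, -12.4, -0.0, 2.0], [1.1, -12.5, -0.0, 2.0], [0.7, -12.5, -0.0, 2.0]]
[[0.5, -12.7, -0.0, -0.0], [0.5, -12.7, -0.0, -0.0], [0.5, -12.7, -0.0, -0.0], [0.5, -12.7, -0.0, -0.0], [0.5, -12.7, -0.0, -0.0], [0.5, -12.7, -0.0, -0.0], [0.5, -12.7, -0.0, -0.0], [0.5, -12.7, -0.0, -0.0]]
```

```bash
python3 -m handwheel '[[[4,-3.5,0.5,2.3],[4.3,-3.8,0,2.3],[4,-4,0,2.3],[4,-4.2,0,2.3],[3.8,-4.3,0,2.3],[3.6,-4.5,0,2.3],[3.4,-4.6,0,2.3],[3.3,-4.8,0,2.3]]]'
python3 -m handwheel '[[[3.7,-9,0,2],[3.3,-12,0,2],[2.8,-12.2,0,2],[2.4,-12.3,0,2],[2,-12.4,0,2],[1.6,-12.4,0,2],[1.1,-12.5,0,2],[0.7,-12.5,0,2]]]'
python3 -m handwheel '[[[0.5,-13,0,0],[0.5,-13,0,0],[0.5,-13,0,0],[0.5,-13,0,0],[0.5,-13,0,0],[0.5,-13,0,0],[0.5,-13,0,0],[0.5,-10,0,0]]]'
python3 - <<'E'
from h import *
g=snap('top','top2'); plan([],[])
im=cv2.imread('pics/top2.png')[160:330,220:370]
cv2.imwrite('pics/c2.png',cv2.resize(im,None,fx=3.5,fy=3.5,interpolation=cv2.INTER_CUBIC))
E
```

```text
time: 5.15
eef_pos: [0.4005, 0.2702, 0.1044]
tool_rot: [-0.541, 3.095, 0.0]
contact_force: [0.0, 0.0, -3.6]
opening: 0.127
grasp_force: 50.3
time: 6.15
eef_pos: [0.4045, 0.1725, 0.1044]
tool_rot: [-0.105, 3.14, 0.0]
contact_force: [-0.0, 0.7, -4.8]
opening: 0.127
grasp_force: 50.4
time: 7.15
eef_pos: [0.4074, 0.0714, 0.1044]
tool_rot: [0.108, -3.14, -0.0]
contact_force: [-0.3, 0.6, -2.9]
opening: 0.132
grasp_force: 50.4
now [0.4075 0.0708 0.0504] 93.94 t 7.2
```

View pics/c2.png

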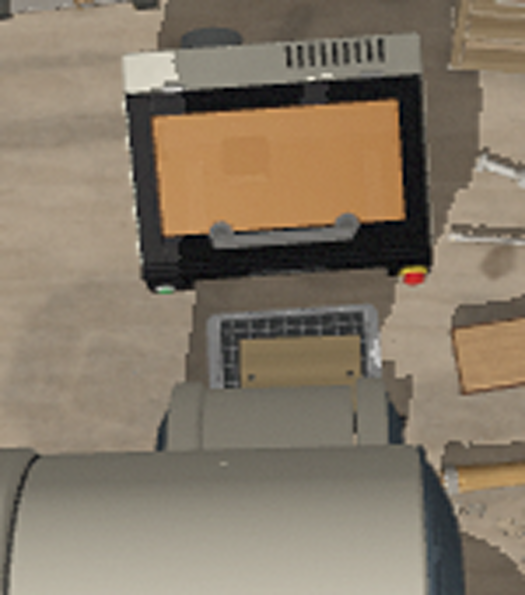

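Run:
```python
from h import *
g=load('top2')
def c(u,v,z): return pt(g,220+(u-1.25)/3.5,160+(v-1.25)/3.5,z)
def line(n,a,b,z):
    p,q=c(*a,z),c(*b,z); d=q-p; print(n,p.round(4),q.round(4),'mid',((p+q)/2).round(4),'len',np.linalg.norm(d).round(4),'ang',np.degrees(np.arctan2(d[1],d[0])).round(2))
line('tray rear',(207,318),(379,306),.005)
line('sides at v~360',(208,362),(382,350),.005)
line('front',(149,285),(432,266),.07)
line('rear',(122,57),(419,36),.133)
line('bar',(211,241),(357,231),.128)
# edges by depth: lateral extent of housing per row (z>.06)
vv,uu=np.mgrid[165:245,220:370]
M=cv2.Rodrigues(np.array(g['rvec'],float))[0];t=np.array(g['tvec'],float).ravel()
g=load('top0'); d=g['depth'][165:245,220:370]
P=(np.stack([(uu-g['cx'])/g['fx']*d,(vv-g['cy'])/g['fy']*d,d],-1)-t)@M
q=P[(P[...,2]>.05)&(P[...,2]<.2)&(P[...,0]>.57)&(P[...,1]<.25)&(P[...,1]>-.06)]
u=np.array([np.cos(np.radians(4)),np.sin(np.radians(4))]);n=np.array([-u[1],u[0]]);o=np.array([.598,.082])
r=(q[:,:2]-o); L=r@n; X=r@u; print(np.percentile(L,[0,1,99,100]),np.percentile(X,[0,.5,1,99,100]))
```

```text
tray rear [0.5682 0.1597 0.005 ] [0.5796 0.0009 0.005 ] mid [0.5739 0.0803 0.005 ] len 0.1592 ang -85.89
sides at v~360 [0.5273 0.158  0.005 ] [ 0.5386 -0.0017  0.005 ] mid [0.533  0.0781 0.005 ] len 0.1601 ang -85.94
front [0.5867 0.2051 0.07  ] [ 0.604  -0.0452  0.07  ] mid [0.5954 0.0799 0.07  ] len 0.2509 ang -86.05
rear [0.7763 0.2253 0.133 ] [ 0.795  -0.0327  0.133 ] mid [0.7857 0.0963 0.133 ] len 0.2587 ang -85.85
bar [0.6137 0.1451 0.128 ] [0.6224 0.0209 0.128 ] mid [0.6181 0.083  0.128 ] len 0.1245 ang -85.97
[-0.12944608 -0.1260633   0.12709802  0.13136254] [0.00200291 0.00317426 0.00368142 0.20630172 0.21860174]
```

```bash
python3 -m handwheel '[[[-6,0.5,0,0],[-8,0.5,0,0],[-8,0,0,0],[-8,0,0,0],[-8,0,0,0],[-8,0,0,0],[-8,0,0,0],[-8,0,0,0]]]'
python3 - <<'E'
from h import *
plan([],[]); s=sense(); print(s['contact_force'],s['ft_torque'])
E
```

```text
time: 8.2
eef_pos: [0.4697, 0.0776, 0.1044]
tool_rot: [0.109, -3.14, -0.0]
contact_force: [-0.2, 0.2, -3.3]
opening: 0.13
grasp_force: 50.4
now [0.4697 0.0776 0.0504] 93.96 t 8.2
[-0.23922101  0.20089638 -3.34314146] [-0.00188339  0.22198967  0.02717754]
```

```bash
python3 -m handwheel '[[[-7,0,0,0],[-7,0,0,0],[-7,0,0,0],[-7,0,0,0],[-7,0,0,0],[-7,0,0,0],[-7,0,0,0],[-7,0,0,0]]]'
python3 -m handwheel '[[[-2,0,0,0],[-2,0,0,0],[-2,0,0,0],[-2,0,0,0],[-1,0,0,0],[-1,0,0,0],[-1,0,0,0],[0,0,0,0]]]'
python3 - <<'E'
from h import *
plan([],[]); s=sense(); print(s['contact_force'],s['ft_torque'])
E
```

```text
time: 9.2
eef_pos: [0.5255, 0.0815, 0.1044]
tool_rot: [0.109, -3.14, 0.0]
contact_force: [-0.9, -0.8, -3.7]
opening: 0.127
grasp_force: 50.4
time: 10.2
eef_pos: [0.5362, 0.0822, 0.1044]
tool_rot: [-0.109, 3.139, 0.0]
contact_force: [0.2, -1.1, -3.4]
opening: 0.132
grasp_force: 50.4
now [0.5362 0.0822 0.0504] 93.96 t 10.2
[ 0.24182308 -1.13941128 -3.37586148] [-0.04177343  0.15502695  0.03807576]
```

```bash
python3 -m handwheel '[[[-1,0,0.5,0],[-1,0,0.5,0],[-1,0,0.5,0],[-1,0,0,0],[-1,0,0,0],[-1,0,0,0],[-1,0,0,0],[0,0,0,0]]]'
python3 -m handwheel '[[[-1,0,0,0],[-0.5,0,0,0],[-0.5,0,0,0],[-0.5,0,0,0],[-0.5,0,0,0],[-0.5,0,0,0],[0,0,0,0],[0,0,0,0]]]'
```

```text
time: 11.2
eef_pos: [0.5412, 0.0827, 0.1036]
tool_rot: [0.109, -3.136, 0.0]
contact_force: [-16.9, -2.0, 26.2]
opening: 0.131
grasp_force: 54.8
time: 12.2
eef_pos: [0.542, 0.0825, 0.1033]
tool_rot: [0.109, -3.131, 0.001]
contact_force: [-31.9, -6.3, 38.0]
opening: 0.13
grasp_force: 56.8
```

```bash
python3 -m handwheel '[[[0,0,-0.5,0],[0,0,-0.5,0],[0,0,-0.2,0],[0,0,0,0],[0,0,0,0],[0,0,0,0],[0,0,0,0],[0,0,0,0]]]'
python3 - <<'E'
from h import *
g=snap('wrist','w3'); plan([],[]); h=snap('scene','s3')
a=g['frame'][:,:,::-1][200:480,120:520]
b=cv2.resize(h['frame'][:,:,::-1][220:360,230:430],(400,280))
cv2.imwrite('pics/c3.png',np.vstack([a,b]))
E
```

```text
time: 13.2
eef_pos: [0.5422, 0.0825, 0.1036]
tool_rot: [0.109, -3.131, 0.001]
contact_force: [-25.4, -6.4, 16.7]
opening: 0.133
grasp_force: 53.4
now [0.5422 0.0825 0.0496] 93.99 t 13.25
```

View pics/c3.png

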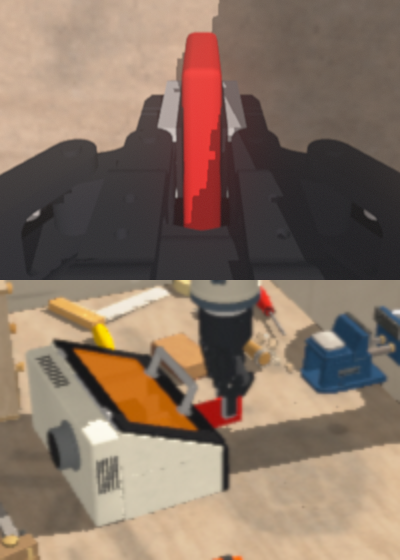

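The lower view shows the panel flush at the machine's front, with only the red fin standing out. I'll release and back up to check.

```bash
python3 -m handwheel '[[[0,0,0,0],[0,0,0,0],[0,0,0,0],[0,0,0,0],[3,0,-10,0],[5,0,-20,0],[5,0,-30,0],[5,0,-40,0]]]' 60
python3 -m handwheel '[[[8,0,-20,0],[8,0,-20,0],[8,0,-10,0],[8,0,-5,0],[8,0,0,0],[8,0,0,0],[0,0,0,0],[0,0,0,0]]]'
python3 - <<'E'
from h import *
g=snap('wrist','w4'); plan([],[]); h=snap('top','t4')
a=cv2.resize(g['frame'][:,:,::-1],(480,360))
b=cv2.resize(h['frame'][:,:,::-1][220:330,240:360],(312,286),interpolation=cv2.INTER_CUBIC)
c=np.zeros((360,792,3),np.uint8); c[:,:480]=a; c[:286,480:]=b
cv2.imwrite('pics/c4.png',c)
E
```

```text
time: 14.3
eef_pos: [0.5277, 0.0817, 0.2059]
tool_rot: [0.109, -3.139, 0.0]
contact_force: [1.3, 0.1, 0.9]
opening: 0.704
grasp_force: 0.0
time: 15.3
eef_pos: [0.4808, 0.0784, 0.2589]
tool_rot: [0.109, -3.14, 0.0]
contact_force: [-0.4, -0.1, 0.5]
opening: 0.7
grasp_force: 0.0
now [0.4809 0.0784 0.2049] 93.96 t 15.35
```

View pics/c4.png

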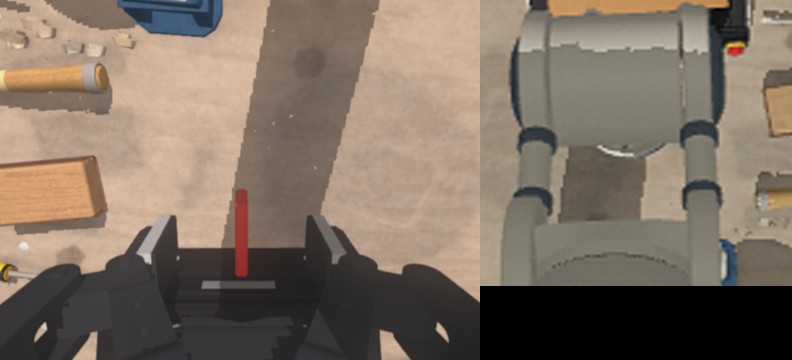

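The wrist view (full-image px) shows the fin end at about (321,254) and its panel end at (321,367). The light handle bar runs along v≈380 from u=269 to 367, behind the panel.

Run:
```python
from h import *
g=load('w4')
a=pt(g,321.3,254,.058);b=pt(g,321.3,367,.058);print('fin',a.round(4),b.round(4),np.linalg.norm(b-a),np.degrees(np.arctan2(*(b-a)[1::-1])))
for v in range(330,400,5): print(v,[pt(g,u,v).round(4).tolist() for u in (290,321,350)])
p,q=pt(g,269,380,.13),pt(g,367,380,.13); print('bar',p,q,np.linalg.norm(p-q))
```

```text
fin [0.5059 0.0792 0.058 ] [0.5915 0.0851 0.058 ] 0.08574942781057567 3.9612531540469753
330 [[0.5947, 0.0588, 0.0021], [0.5623, 0.0828, 0.0574], [0.5914, 0.1094, 0.0017]]
335 [[0.5956, 0.0593, 0.0087], [0.5663, 0.0831, 0.0572], [0.5911, 0.1088, 0.0106]]
340 [[0.5947, 0.0599, 0.0181], [0.5701, 0.0834, 0.0575], [0.5917, 0.1084, 0.0176]]
345 [[0.5947, 0.0605, 0.0257], [0.5741, 0.0837, 0.0573], [0.5913, 0.1078, 0.0259]]
350 [[0.5946, 0.061, 0.0332], [0.5784, 0.084, 0.0569], [0.5917, 0.1074, 0.0327]]
355 [[0.5944, 0.0615, 0.0403], [0.5824, 0.0842, 0.0568], [0.5911, 0.1068, 0.0407]]
360 [[0.5948, 0.0619, 0.0464], [0.5864, 0.0845, 0.057], [0.5918, 0.1066, 0.0462]]
365 [[0.5973, 0.0622, 0.049], [0.5904, 0.0848, 0.0571], [0.5938, 0.1065, 0.0497]]
370 [[0.6014, 0.0625, 0.0492], [0.6005, 0.0855, 0.0483], [0.5985, 0.107, 0.049]]
375 [[0.6015, 0.0629, 0.0552], [0.5998, 0.0854, 0.0554], [0.5992, 0.1067, 0.0543]]
380 [[0.6017, 0.0633, 0.0609], [0.5999, 0.0855, 0.0612], [0.5987, 0.1062, 0.061]]
385 [[0.6026, 0.0636, 0.0654], [0.6011, 0.0855, 0.0654], [0.5996, 0.106, 0.0655]]
390 [[0.6046, 0.0639, 0.0682], [0.6029, 0.0857, 0.0685], [0.6014, 0.106, 0.0686]]
395 [[0.6081, 0.0642, 0.069], [0.6064, 0.0859, 0.0693], [0.605, 0.1062, 0.0693]]
bar [0.55354094 0.05459923 0.13      ] [0.54994512 0.10658027 0.13      ] 0.05210526422911703
```

Run:
```python
from h import *
plan([(.6165,.084,.195,4)],[16])
```

```text
now [0.4809 0.0784 0.2049] 93.96 t 15.4
[[-8.5, -0.2, 0.6, 5.6], [-8.5, 0.6, 0.6, 5.6], [-8.4, 1.4, 0.6, 5.6], [-8.2, 2.2, 0.6, 5.6], [-7.9, 3.0, 0.6, 5.6], [-7.6, 3.8, 0.6, 5.6], [-7.2, 4.5, 0.6, 5.6], [-6.7, 5.2, 0.6, 5.6], [-6.2, 5.8, 0.6, 5.6], [-5.6, 6.4, 0.6, 5.6], [-4.9, 6.9, 0.6, 5.6], [-4.2, 7.4, 0.6, 5.6], [-3.5, 7.7, 0.6, 5.6], [-2.7, 8.0, 0.6, 5.6], [-1.9, 8.3, 0.6, 5.6], [-1.1, 8.4, 0.6, 5.6]]
```

```bash
python3 -m handwheel '[[[-8.5,-0.2,0.6,5.6],[-8.5,0.6,0.6,5.6],[-8.4,1.4,0.6,5.6],[-8.2,2.2,0.6,5.6],[-7.9,3,0.6,5.6],[-7.6,3.8,0.6,5.6],[-7.2,4.5,0.6,5.6],[-6.7,5.2,0.6,5.6]]]' 50
python3 -m handwheel '[[[-6.2,5.8,0.6,5.6],[-5.6,6.4,0.6,5.6],[-4.9,6.9,0.6,5.6],[-4.2,7.4,0.6,5.6],[-3.5,7.7,0.6,5.6],[-2.7,8,0.6,5.6],[-1.9,8.3,0.6,5.6],[-1.1,8.4,0.6,5.6]]]'
python3 - <<'E'
from h import *
snap('wrist','w5'); plan([],[])
E
```

```text
time: 16.4
eef_pos: [0.549, 0.0813, 0.2541]
tool_rot: [-1.101, -2.942, 0.0]
contact_force: [0.2, -0.9, -0.4]
opening: 0.59
grasp_force: 0.0
time: 17.4
eef_pos: [0.6168, 0.0842, 0.2492]
tool_rot: [-2.139, -2.301, 0.0]
contact_force: [-0.3, -0.3, -0.2]
opening: 0.584
grasp_force: 0.0
now [0.6177 0.0842 0.1952] 3.89 t 17.45
```

View pics/w5.png

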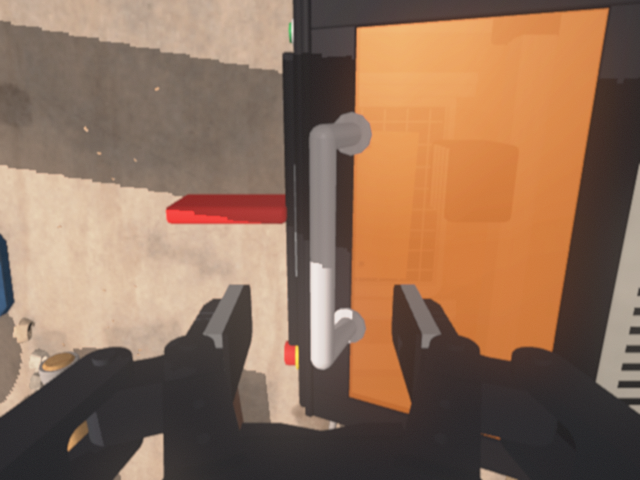

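The handle bar runs from about (321,130) to (323,366), centred in u between the fingers (240–400).

Run:
```python
from h import *
g=load('w5')
for u,v in [(322,160),(322,250),(322,340)]: print(pt(g,u,v),pt(g,u,v,.131))
p,q=pt(g,321,130,.128),pt(g,323,366,.128); print(p,q,(p+q)/2,np.linalg.norm(p-q))
```

```text
[0.61392137 0.13008653 0.12975882] [0.61390837 0.13022918 0.131     ]
[0.61694929 0.08888081 0.1298562 ] [0.61691893 0.08926243 0.131     ]
[0.62035893 0.04248117 0.12993962] [0.62031157 0.0430963  0.131     ]
[0.61256434 0.14270464 0.128     ] [0.62202841 0.02671306 0.128     ] [0.61729637 0.08470885 0.128     ] 0.11637703875386121
```

```bash
python3 -m handwheel '[[[0,0,9,0],[0,0,9,0],[0,0,9,0],[0,0,9,0],[0,0,9,0],[0,0,9,0],[0,0,8,0],[0,0,6,0]]]'
python3 -m handwheel '[[[0,0,0,0],[0,0,0,0],[0,0,0,0],[0,0,0,0],[0,0,0,0],[0,0,0,0],[0,0,0,0],[0,0,0,0]]]' 0 50
python3 - <<'E'
from h import *
plan([],[]); s=sense(); p=np.array(s['eef_pos'])-[0,0,.054]
th0=np.arctan2(14,134); r=np.hypot(14,134); prev=np.array([0,0.]); 
A=np.radians(np.r_[np.linspace(0,60,25)])
Q=np.c_[150-r*np.cos(A-th0),139+r*np.sin(A-th0)]; print(Q[-1]-Q[0]); print(np.c_[np.degrees(A)[1:],np.diff(Q,axis=0)].round(1).tolist())
E
```

```text
time: 18.45
eef_pos: [0.6163, 0.0842, 0.1809]
tool_rot: [-2.135, -2.304, 0.0]
contact_force: [-0.2, 0.3, -0.0]
opening: 0.585
grasp_force: 0.0
time: 19.45
eef_pos: [0.6169, 0.0842, 0.1819]
tool_rot: [2.135, 2.304, 0.002]
contact_force: [5.2, 0.0, 0.7]
opening: 0.115
grasp_force: 48.8
now [0.6169 0.0842 0.1279] 4.36 t 19.45
[ 54.87564435 123.04740411]
[[2.5, -0.5, 5.9], [5.0, -0.2, 5.9], [7.5, 0.0, 5.9], [10.0, 0.3, 5.9], [12.5, 0.5, 5.9], [15.0, 0.8, 5.8], [17.5, 1.0, 5.8], [20.0, 1.3, 5.7], [22.5, 1.5, 5.7], [25.0, 1.8, 5.6], [27.5, 2.0, 5.5], [30.0, 2.3, 5.4], [32.5, 2.5, 5.3], [35.0, 2.7, 5.2], [37.5, 3.0, 5.1], [40.0, 3.2, 4.9], [42.5, 3.4, 4.8], [45.0, 3.6, 4.6], [47.5, 3.8, 4.5], [50.0, 4.0, 4.3], [52.5, 4.2, 4.1], [55.0, 4.4, 3.9], [57.5, 4.5, 3.8], [60.0, 4.7, 3.6]]
```

```bash
python3 -m handwheel '[[[0,-0.5,-5.9,0],[0,-0.2,-5.9,0],[0,0,-5.9,0],[0,0.3,-5.9,0],[0,0.5,-5.9,0],[0,0.8,-5.8,0],[0,1,-5.8,0],[0,1.3,-5.7,0]]]'
python3 -m handwheel '[[[0,1.5,-5.7,0],[0,1.8,-5.6,0],[0,2,-5.5,0],[0,2.3,-5.4,0],[0,2.5,-5.3,0],[0,2.7,-5.2,0],[0,3,-5.1,0],[0,3.2,-4.9,0]]]'
python3 - <<'E'
from h import *
plan([],[])
E
```

```text
time: 20.45
eef_pos: [0.6196, 0.0844, 0.2281]
tool_rot: [-2.135, -2.304, 0.0]
contact_force: [6.7, 0.5, -8.2]
opening: 0.123
grasp_force: 48.6
time: 21.45
eef_pos: [0.637, 0.0857, 0.271]
tool_rot: [-2.133, -2.303, 0.005]
contact_force: [-12.6, -2.8, -0.2]
opening: 0.115
grasp_force: 49.0
now [0.637  0.0857 0.217 ] 4.37 t 21.45
```

```bash
python3 -m handwheel '[[[0,3.4,-4.8,0],[0,3.6,-4.6,0],[0,3.8,-4.5,0],[0,4,-4.3,0],[0,4.2,-4.1,0],[0,4.4,-3.9,0],[0,4.5,-3.8,0],[0,4.7,-3.6,0]]]'
python3 - <<'E'
from h import *
s=sense(); plan([],[]); print(s['contact_force'])
g=snap('wrist','w6'); h=snap('scene','s6')
a=cv2.resize(g['frame'][:,:,::-1],(480,360))
b=cv2.resize(h['frame'][:,:,::-1][190:360,220:370],(317,360),interpolation=cv2.INTER_CUBIC)
cv2.imwrite('pics/c6.png',np.hstack([a,b]))
E
```

```text
time: 22.45
eef_pos: [0.6686, 0.0881, 0.3067]
tool_rot: [-2.133, -2.302, 0.006]
contact_force: [-29.4, -4.6, 31.6]
opening: 0.119
grasp_force: 51.7
now [0.6686 0.0881 0.2527] 4.37 t 22.45
[-29.36254693  -4.6039931   31.59147284]
```

View pics/c6.png

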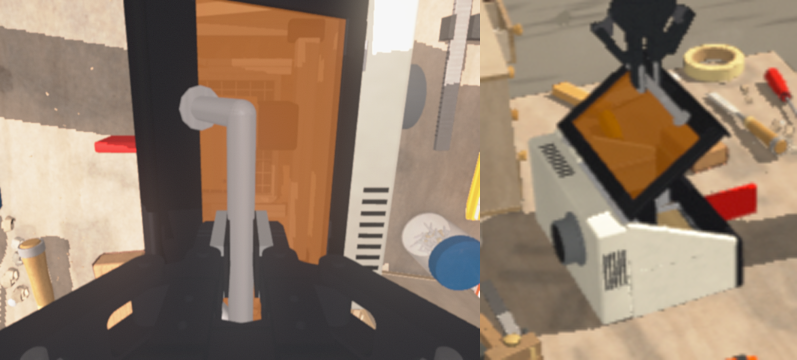

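The lid is up at roughly 60° and the blank can be seen in the machine. The bar is between the fingers. A radial load of about 40 N shows my arc is slightly tight, so I'll ease outward and then measure the lid's plane.

```bash
python3 -m handwheel '[[[0,-0.5,-0.4,0],[0,-0.5,-0.4,0],[0,-0.5,-0.4,0],[0,0,0,0],[0,0,0,0],[0,0,0,0],[0,0,0,0],[0,0,0,0]]]'
python3 - <<'E'
from h import *
s=sense(); print(s['contact_force']); plan([],[])
u=np.array([np.cos(np.radians(4)),np.sin(np.radians(4)),0]);n=np.array([-u[1],u[0],0]);o=np.array([.600,.0845,0])
for cam in ('scene','wrist'):
    g=snap(cam,'z'+cam); M=cv2.Rodrigues(np.array(g['rvec'],float))[0];t=np.array(g['tvec'],float).ravel()
    d=g['depth']; vv,uu=np.mgrid[0:480,0:640]
    P=(np.stack([(uu-g['cx'])/g['fx']*d,(vv-g['cy'])/g['fy']*d,d],-1)-t)@M-o
    Q=np.stack([P@u,P@n,P[...,2]],-1).reshape(-1,3); Q=Q[d.ravel()>0]
    rel=Q-[.15,0,.139]; ang=np.degrees(np.arctan2(rel[:,2],-rel[:,0])); rad=np.hypot(rel[:,0],rel[:,2])
    k=(abs(Q[:,1])<.12)&(rad<.175)&(rad>.03)&(ang>25)&(ang<46)
    B=Q[k]
    best=(0,)
    rng=np.random.default_rng(0)
    for _ in range(400):
        a=B[rng.choice(len(B),3,False)]; w=np.cross(a[1]-a[0],a[2]-a[0]); l=np.linalg.norm(w)
        if l<1e-5: continue
        w/=l; inl=abs((B-a[0])@w)<.002
        if inl.sum()>best[0]: best=(inl.sum(),inl)
    I=B[best[1]]; w=np.linalg.svd(I-I.mean(0),full_matrices=False)[2][2]; w*=np.sign(w[2])
    print(cam,len(B),len(I),w.round(3),'opening',np.degrees(np.arctan2(w[0],w[2]))+24, 'extent',np.ptp(I,axis=0).round(3))
E
```

```text
time: 23.55
eef_pos: [0.6685, 0.0881, 0.3071]
tool_rot: [-2.135, -2.304, 0.002]
contact_force: [-14.1, -3.1, 12.7]
opening: 0.118
grasp_force: 49.7
[-14.0617569   -3.06867264  12.71165791]
now [0.6685 0.0881 0.2531] 4.36 t 23.55
scene 2234 1550 [0.57  0.002 0.821] opening 58.77240193153137 extent [0.106 0.24  0.074]
wrist 75254 66645 [0.577 0.003 0.816] opening 59.26901841567711 extent [0.106 0.207 0.075]
```

```bash
python3 -m handwheel '[[[0,0.1,-0.4,0],[0,0.1,-0.4,0],[0,0.1,-0.4,0],[0,0,0,0],[0,0,0,0],[0,0,0,0],[0,0,0,0],[0,0,0,0]]]'
python3 -m handwheel '[[[0,0,0,0],[0,0,0,0],[0,0,0,0],[0,0,0,0],[0,0,0,0],[0,0,0,0],[0,0,0,0],[0,0,0,0]]]'
python3 - <<'E'
from h import *
g=snap('scene','end'); h=snap('wrist','endw')
b=cv2.resize(g['frame'][:,:,::-1][190:360,200:400],(800,600)[:2],interpolation=cv2.INTER_CUBIC)[:,:]
cv2.imwrite('pics/cend.png',b)
E
```

```text
time: 24.65
eef_pos: [0.6692, 0.0881, 0.3077]
tool_rot: [-2.135, -2.304, 0.001]
contact_force: [-7.0, -3.0, 4.1]
opening: 0.12
grasp_force: 48.9
time: 25.65
eef_pos: [0.6692, 0.0881, 0.3077]
tool_rot: [-2.135, -2.304, 0.001]
contact_force: [-7.9, -1.7, 4.2]
opening: 0.114
grasp_force: 48.9
```

View pics/cend.png

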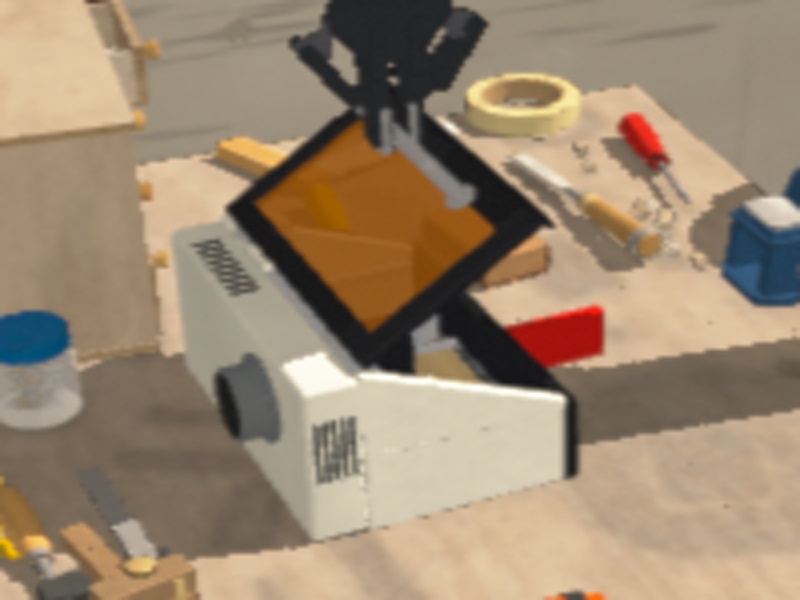

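The lid is held open, the blank lies in the tray inside the machine, and the fin stands at the front with the panel closed. The load is light and steady, so I'll hand in.

```bash
python3 -c "
from bench import *
print(close_job())"
```

```text
the job is handed in; nothing more can be done
None
```

The tray is fully in with its panel against the front face and the blank in the tray, and the gripper is still holding the lid at about 60° (59° measured by depth before a last half-degree nudge); I handed the job in at about 26 s.

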